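# Put the vegetables away and lock the storage box

### The arm

A 6-joint arm with a two-finger parallel gripper is mounted at the origin on a cart in front of the work surface, level with it; the furniture and walls round the work are solid. World frame = base frame: x ahead of the robot, y to its left, z up, the work surface at z = 0. Lengths are in m, angles in rad, forces in N, time in s.
With the tool pointing down it reaches from about 0.325 to 0.9 m from the base axis. Payload 6.1 kg.
Tool frame: the origin (TCP) lies on the centre line of the jaws, within the pads' length; the fingertips stand 14 mm ahead of it and the grasp point (between the pads) lies 5 mm behind it; z points along the fingers, y is the line along which they close (so a half turn about z gives the same grasp; the last joint's range is limited). The gripper opens to 87 mm and grips with 3 to 60 N. Pads are 19 mm wide; open, the fingers measure 117 mm over their backs; the gripper's body (75 mm by 190 mm) begins 51 mm behind the grasp point.
Start: joints at [1.21, 0.22, 1.526, -0, 1.395, -0.126], TCP at [0.145, 0.608, 0.237] pointing down, gripper open.
Joint ranges: [-2.98, 2.98], [-0.91, 2.08], [0.09, 2.57], [-1.24, 4.39], [0.2, 2.65], [-2.68, 2.68]. Speed limits (rad/s): [2.57, 2.57, 3.01, 3.14, 3.14, 3.14].

### API

Orientations are given as a unit quaternion [x, y, z, w].
In Python, from station import manip gives the robot as it stands.
- The arm moves only by the tool step_hand, called after "Emit:" as name(argument=value, ...) on one line, values as JSON. Schema: {"type":"object","properties":{"plan":{"type":"object","properties":{"offsets":{"type":"array","items":{"type":"array","items":{"type":"number"},"minItems":6,"maxItems":6},"minItems":1,"maxItems":5}},"additionalProperties":false,"required":["offsets"]},"jaw":{"type":"number"},"grip_n":{"type":"number"},"only":{"type":"string"},"quiet":{"type":"boolean"},"lines":{"type":"string"}},"required":["plan"],"additionalProperties":false}. plan is an object whose key "offsets" holds a list of rows, 1 to 5 of them, each of 6 numbers: dx, dy, dz in m, then a rotation vector rx, ry, rz in rad; each row is the pose to reach, as a shift and turn from the pose commanded when the call began, along the tool's axes at that moment; what a row does not reach only later rows make up. A row lasts 1/8 s, in which the tool goes at most 0.0625 m and 0.188 rad, less where a joint would pass 70% of its speed; a pose out of reach is approached as far as the arm can. jaw is the finger opening in m, set as the call begins (left out keeps the last). The fingers move at their own pace and stop on an object; grip_n is the grip in N (left out, the last holds). Time passes only in rows, so rows that do not move let the fingers close. The tool returns the time, the measured TCP pose, the force, the opening and the grip force at its end. only (a regular expression) keeps the lines of the reply that match it, lines (a string "A,B") keeps lines A to B, and quiet returns only ok. Input that does not fit is refused with a message, and nothing moves.
- manip.read_state(): the state, without advancing time (a new reading comes with each control period).
- manip.grab_frame(name): name is "scene" or "top" or "wrist"; returns the picture (384x512x3 uint8, red, green, blue); there is no depth.
- manip.camera_params(name): a dict with "fx", "fy", "cx", "cy" (pixels), "camera_from_world" (4x4, takes a point from world to camera coordinates); the wrist camera has in their place "tool_from_camera" (4x4, takes a point from camera to tool coordinates, whose origin is the TCP and whose axes are the flange's). Camera axes: x right, y up, looking along -z (the intrinsics and any distortion apply to the point x, -y, -z); pixel columns grow to the right and rows downward; lengths in m; the calibration is good to about 2 mm. A picture is of the moment at which its call begins: read the wrist's pose just before it. camera_params takes no time and is no camera call.
- manip.finish_job(): hands the job in; it is judged then, once.
The state is a dict: "time": time; "q": joint angles; "qd": joint speeds; "joint_efforts": joint torques, N m; "tool_pos": TCP position; "tool_rot": TCP orientation; "wrist_force": force on the tool from outside, world axes, zero at the start; "torque": the same for the moment, N m; "grip_width": finger opening in m; "grip_force": force on a finger pad.
Only numpy, scipy, OpenCV 4.12 (cv2) and the standard library are available. Lean on these libraries where they do the work, as an engineer would, in place of code of your own. Each camera call takes 0.05 s, during which the arm holds its last target. There are 200 camera calls.

### The job

Put every garlic bulb and tomato lying on the worktop into the open storage box, then fold its hinged lid down and press its front edge until it clicks fully shut past the catch. Only once the lid is shut, flip all four side clips down so that each snaps flat against the side of the box; do not shift the mug, the bowl or the pepper jar.

Things in the scene. Friction and masses are not known exactly. Their poses are not given: they have to be found in the camera images.
- storage_box: Rectangular white plastic food storage box, fixed to the worktop, outer 162 (its x) x 252 (its y) x 80 mm high, walls and floor 5 mm thick, open at the top. Origin: centre of its underside, on the worktop; x points to the hinge side (away from the robot at yaw 0), y to its left end, z up. Inside 152 x 242 mm, floor 5 mm above the origin.
- box_lid (a joint): Lid hinge on the far (+x) rim, rad. 0 = shut, 1.57 = upright, 2.05 = stop, leaning back. Friction hinge: the lid stays where it is left; 1 to 3 N at the free edge moves it. At about 0.08 its front lip meets a spring catch in the middle of the front wall; about 5 to 10 N down on the front edge takes it past the catch to 0, where it stays. Shut means below 0.035.
- box_lid_hinge (a point): Point on the lid's hinge line, middle of its length: 85 mm along +x and 81 mm above the box's origin. The hinge line runs along the box's y.
- box_lid_tab (a point): Top of the small finger tab (56 mm wide, 16 mm deep) at the middle of the lid's free edge, 183 mm from the hinge line. The lid is a 6 mm plate, 260 mm wide (box y), its main edge 176 mm from the hinge line, its outer (top) face 6 mm above the hinge line when shut; the lip below the tab hangs 25 mm down outside the front wall.
- clip_near_left (a joint): Hinge of the side clip on the lid's left edge (box +y), the one nearer the free front edge, rad. 1.9 = open, sticking outward and a little up (lid shut); 1.57 = level; 0 = down, flat against the box side. Over-centre spring: above about 0.95 it swings back to 1.9, below it snaps to 0. About 1 to 3 N down on its outer half moves it. Down means below 0.15.
- clip_near_left_edge (a point): Middle of the free edge of that clip, a grey flap 40 mm wide (along box x), 4 mm thick, reaching 42 mm from its hinge line. Its hinge line runs along box x, 133.5 mm left (+y) of the box's middle; with the lid shut it is 84 mm above the worktop and the flap's middle at box x = -41 mm.
- clip_near_right (a joint): Hinge of the side clip on the lid's right edge (box -y), the one nearer the free front edge, rad. 1.9 = open, sticking outward and a little up (lid shut); 1.57 = level; 0 = down, flat against the box side. Over-centre spring: above about 0.95 it swings back to 1.9, below it snaps to 0. About 1 to 3 N down on its outer half moves it. Down means below 0.15.
- clip_near_right_edge (a point): Middle of the free edge of that clip, a grey flap 40 mm wide (along box x), 4 mm thick, reaching 42 mm from its hinge line. Its hinge line runs along box x, 133.5 mm right (-y) of the box's middle; with the lid shut it is 84 mm above the worktop and the flap's middle at box x = -41 mm.
- clip_far_left (a joint): Hinge of the side clip on the lid's left edge (box +y), the one nearer the lid hinge, rad. 1.9 = open, sticking outward and a little up (lid shut); 1.57 = level; 0 = down, flat against the box side. Over-centre spring: above about 0.95 it swings back to 1.9, below it snaps to 0. About 1 to 3 N down on its outer half moves it. Down means below 0.15.
- clip_far_left_edge (a point): Middle of the free edge of that clip, a grey flap 40 mm wide (along box x), 4 mm thick, reaching 42 mm from its hinge line. Its hinge line runs along box x, 133.5 mm left (+y) of the box's middle; with the lid shut it is 84 mm above the worktop and the flap's middle at box x = +39 mm.
- clip_far_right (a joint): Hinge of the side clip on the lid's right edge (box -y), the one nearer the lid hinge, rad. 1.9 = open, sticking outward and a little up (lid shut); 1.57 = level; 0 = down, flat against the box side. Over-centre spring: above about 0.95 it swings back to 1.9, below it snaps to 0. About 1 to 3 N down on its outer half moves it. Down means below 0.15.
- clip_far_right_edge (a point): Middle of the free edge of that clip, a grey flap 40 mm wide (along box x), 4 mm thick, reaching 42 mm from its hinge line. Its hinge line runs along box x, 133.5 mm right (-y) of the box's middle; with the lid shut it is 84 mm above the worktop and the flap's middle at box x = +39 mm.
- garlic_1: Small garlic bulb, 53 mm across, 52 mm high, 28 g, widest about 20 mm above its base. Origin: centre of its underside as it stands, z up. Loose on the worktop to the left of the box; may be absent.
- garlic_2: Larger garlic bulb, 61 mm across, 59 mm high, 42 g, widest about 22 mm above its base. Origin: centre of its underside as it stands, z up. Loose on the worktop to the left of the box; may be absent.
- tomato_1: Red tomato, 58 mm across, 62 mm high with its stalk, 65 to 120 g. Origin: centre of its underside as it stands, z up. Loose on the worktop to the left of the box; may be absent.
- tomato_2: Red tomato, 58 mm across, 62 mm high with its stalk, 65 to 120 g. Origin: centre of its underside as it stands, z up. Loose on the worktop to the left of the box; may be absent.
- mug: Mug with dark stripes, 86 x 116 x 90 mm, to the right of the box. Bystander. Origin: centre of its underside.
- bowl: White rice bowl, 115 mm across, 52 mm high, to the right of the box. Bystander. Origin: centre of its underside.
- pepper_jar: Spice jar with a black cap, 41 mm across, 105 mm high, behind the vegetables. Bystander. Origin: centre of its underside.

How it is judged:
On the way, in this order (a step that is already met when the one before it is completed fails the run):
1. all the garlic bulbs and tomatoes lie in the box, the lid still open (x of garlic_1 in the frame of storage_box between -0.078 and 0.078 m and y of garlic_1 in the frame of storage_box between -0.123 and 0.123 m and z of each of garlic_1, garlic_2, tomato_1, tomato_2 in the frame of storage_box below 0.074 m and x of garlic_2 in the frame of storage_box between -0.078 and 0.078 m and y of garlic_2 in the frame of storage_box between -0.123 and 0.123 m and x of tomato_1 in the frame of storage_box between -0.078 and 0.078 m and y of tomato_1 in the frame of storage_box between -0.123 and 0.123 m and x of tomato_2 in the frame of storage_box between -0.078 and 0.078 m and y of tomato_2 in the frame of storage_box between -0.123 and 0.123 m and value of joint box_lid above 0.3 rad), for 0.2 s.
2. the lid is pressed shut past its catch while the four clips are still up (x of garlic_1 in the frame of storage_box between -0.078 and 0.078 m and y of garlic_1 in the frame of storage_box between -0.123 and 0.123 m and z of each of garlic_1, garlic_2, tomato_1, tomato_2 in the frame of storage_box below 0.074 m and x of garlic_2 in the frame of storage_box between -0.078 and 0.078 m and y of garlic_2 in the frame of storage_box between -0.123 and 0.123 m and x of tomato_1 in the frame of storage_box between -0.078 and 0.078 m and y of tomato_1 in the frame of storage_box between -0.123 and 0.123 m and x of tomato_2 in the frame of storage_box between -0.078 and 0.078 m and y of tomato_2 in the frame of storage_box between -0.123 and 0.123 m and value of joint box_lid below 0.035 rad and value of joint each of clip_near_left, clip_near_right, clip_far_left, clip_far_right above 0.95 rad), for 0.2 s.
At the end, for the whole second after the job is handed in: All garlic bulbs and tomatoes are inside the box, the lid is shut (hinge below 0.035 rad) and all four clips are down (each below 0.15 rad) (x of garlic_1 in the frame of storage_box between -0.078 and 0.078 m and y of garlic_1 in the frame of storage_box between -0.123 and 0.123 m and z of each of garlic_1, garlic_2, tomato_1, tomato_2 in the frame of storage_box below 0.074 m and x of garlic_2 in the frame of storage_box between -0.078 and 0.078 m and y of garlic_2 in the frame of storage_box between -0.123 and 0.123 m and x of tomato_1 in the frame of storage_box between -0.078 and 0.078 m and y of tomato_1 in the frame of storage_box between -0.123 and 0.123 m and x of tomato_2 in the frame of storage_box between -0.078 and 0.078 m and y of tomato_2 in the frame of storage_box between -0.123 and 0.123 m and value of joint box_lid below 0.035 rad and value of joint each of clip_near_left, clip_near_right, clip_far_left, clip_far_right below 0.15 rad); the robot touches nothing.
It fails at once if the mug is shifted more than 4 cm (distance of mug from where it was at the start of the episode above 0.04 m).
It fails at once if the bowl is shifted more than 4 cm (distance of bowl from where it was at the start of the episode above 0.04 m).
It fails at once if the pepper jar is shifted more than 4 cm (distance of pepper_jar from where it was at the start of the episode above 0.04 m).
Of garlic_1, garlic_2, tomato_1, tomato_2 only 2 to 4 are there at a start; the rules pass over those that are not, and their reading is None.
At some moment in a run one of garlic_1, garlic_2, tomato_1, tomato_2 may be knocked a few centimetres aside while the robot is not near it.
Once in a run the grip may slacken for a moment while it holds something.
It also fails if it takes over 210 s, if anything falls off the work surface, if the arm or the gripper's body presses on something with over 40 N, if the wrist force passes 120 N, or if a joint passes its speed limit or range.

## Working session

There is one attempt and no reset: what is moved stays moved. The work goes in short steps, Python scripts to look and compute and a tool call to move; the robot and the scene stay as the last step left them, time stands still between calls to the robot, and variables do not carry over. Pictures are saved under pics/ and viewed, at most 14 in all, crops included, and the job is handed in when it is done.

```bash
ls; mkdir -p pics
```

Run:
```python
from station import manip
import cv2, json
for n in("scene","top"):
    cv2.imwrite(f"pics/{n}0.png",manip.grab_frame(n)[:,:,::-1])
    p=manip.camera_params(n);print(n,{k:(v if not hasattr(v,'tolist') else v.tolist()) for k,v in p.items()})
s=manip.read_state();print(s)
print(manip.camera_params("wrist"))
```

```text
pics
station.py
scene {'fx': 396.14853695470697, 'fy': 396.14853695470697, 'cx': 255.81493523769396, 'cy': 185.35634051671138, 'camera_from_world': [[0.47574695638770165, -0.8795762739469077, 0.003226731707620158, -0.2810621472353264], [0.38858345237825787, 0.21346603653647145, 0.8963454422170083, -0.30454776729920846], [-0.7890929818631213, -0.42517976145988473, 0.4433446023346659, -0.8038970197774264], [0.0, 0.0, 0.0, 1.0]]}
top {'fx': 402.1923256234192, 'fy': 402.1923256234192, 'cx': 255.28724712711227, 'cy': 195.46702719605022, 'camera_from_world': [[-0.010080942037156435, -0.9998621765539183, 0.013191000890929751, -0.027482341129384705], [0.986463461205951, -0.007784916501665506, 0.16379632102290112, -0.5863389634578325], [-0.16367105520897296, 0.014663661613768706, 0.9864059827043112, -1.2095037839801255], [0.0, 0.0, 0.0, 1.0]]}
{'time': 0.1, 'q': array([ 1.20989533e+00,  2.21150624e-01,  1.52751286e+00, -5.54818325e-06,
        1.39473567e+00, -1.26125258e-01]), 'qd': array([ 0.00046178, -0.00218911, -0.0028197 , -0.00046066, -0.00055082,
       -0.0001253 ]), 'joint_
[... 212 characters left out ...]
925e-01,  9.93117604e-01, -8.77259738e-04, -2.15135643e-04]), 'wrist_force': array([-0.53165722,  0.89709336, -0.15357888]), 'torque': array([ 0.03677317,  0.00056419, -0.04174715]), 'grip_force': 0.0, 'grip_width': 0.0868412337333191}
{'fx': 302.6405291266211, 'fy': 302.6405291266211, 'cx': 256.01205380701043, 'cy': 188.63589294196026, 'tool_from_camera': array([[ 3.98897237e-04,  9.60299268e-01,  2.78971604e-01,
         7.67360102e-02],
       [ 9.99999718e-01, -2.05466034e-04, -7.22612047e-04,
         5.77920210e-04],
       [-6.36604631e-04,  2.78971814e-01, -9.60299079e-01,
        -1.48313083e-01],
       [ 0.00000000e+00,  0.00000000e+00,  0.00000000e+00,
         1.00000000e+00]])}
```

View pics/scene0.png

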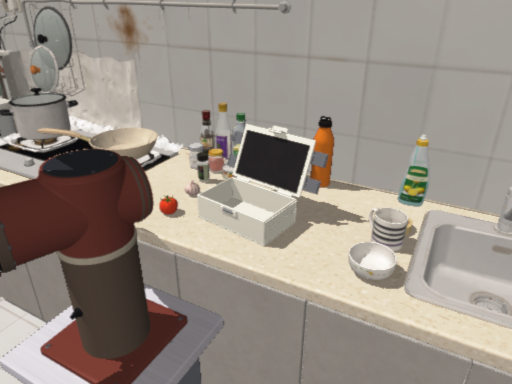

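View pics/top0.png

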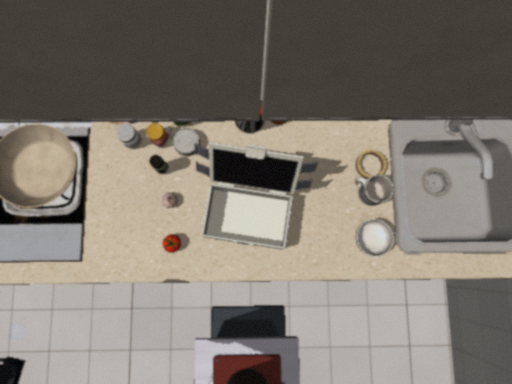

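The top view shows one tomato at (171,243), one garlic bulb at (170,200), the pepper jar at (159,164), and the box with its rim corners at about (211,183), (204,236), (287,246) and (293,194). The mug and bowl are on the right, well clear. I'll zoom in for accurate corners.

Create h.py:
```python
import numpy as np, cv2
from station import manip
from scipy.spatial.transform import Rotation as R
def cam(n):
    p=manip.camera_params(n)
    K=np.array([[p["fx"],0,p["cx"]],[0,p["fy"],p["cy"]],[0,0,1]])
    if n=="wrist":
        s=manip.read_state(); T=np.eye(4);T[:3,:3]=R.from_quat(s["tool_rot"]).as_matrix();T[:3,3]=s["tool_pos"]
        M=np.linalg.inv(T@np.array(p["tool_from_camera"]))
    else: M=np.array(p["camera_from_world"])
    return K,np.diag([1,-1,-1,1.])@M
def proj(c,P):
    K,M=c; q=np.atleast_2d(P)@M[:3,:3].T+M[:3,3]; q=q@K.T; return q[:,:2]/q[:,2:]
def back(c,uv,z):
    K,M=c; d=M[:3,:3].T@np.linalg.solve(K,[*uv,1]); o=-M[:3,:3].T@M[:3,3]
    return o+d*(z-o[2])/d[2]
def box2w(b,P):
    P=np.atleast_2d(np.array(P,float)); c,s=np.cos(b[2]),np.sin(b[2])
    return P@np.array([[c,s,0],[-s,c,0],[0,0,1]])+[b[0],b[1],0]
def snap(n,name):
    im=manip.grab_frame(n)[:,:,::-1].copy(); cv2.imwrite(f"pics/{name}.png",im); return im
def totool(target,quat=None):
    "shift in tool axes from the measured pose to a world target"
    s=manip.read_state(); return R.from_quat(s["tool_rot"]).inv().apply(np.array(target)-s["tool_pos"])
```

Run:
```python
from h import *
im=cv2.imread("pics/top0.png")
cv2.imwrite("pics/topc.png",cv2.resize(im[140:260,140:330],None,fx=4.2,fy=4.2,interpolation=cv2.INTER_CUBIC))
im=cv2.imread("pics/scene0.png")
cv2.imwrite("pics/scenec.png",cv2.resize(im[115:250,145:335],None,fx=4.2,fy=4.2,interpolation=cv2.INTER_CUBIC))
```

```text
(no output)
```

View pics/topc.png

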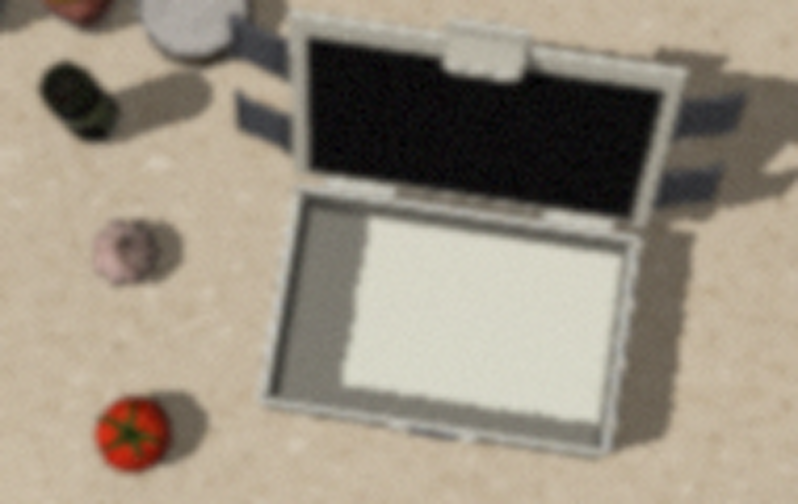

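View pics/scenec.png

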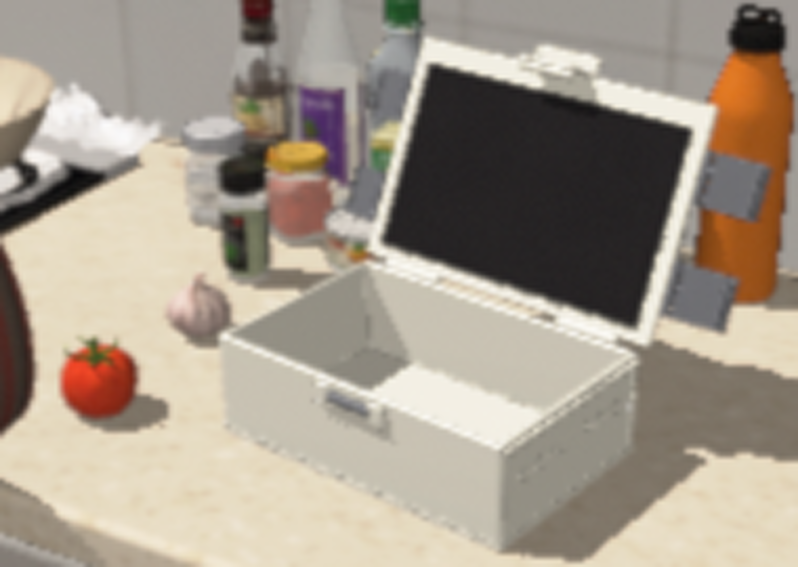

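The crops give the rim corners. In the top crop they are (265,403), (607,455), (638,238) and (300,190); in the scene crop (222,337), (502,452) and (637,355). The tomato is at (134,433) in the top crop and (98,380) in the scene crop. The garlic is at (127,251) and (199,312).

Run:
```python
from h import *
from scipy.optimize import least_squares as ls
T,S=cam("top"),cam("scene")
t=lambda u:(np.array(u,float)+.5)/4.2-.5+[140,140]
s=lambda u:(np.array(u,float)+.5)/4.2-.5+[145,115]
C=np.array([[-.081,.126,.08],[-.081,-.126,.08],[.081,-.126,.08],[.081,.126,.08]])
ut=t([[265,403],[607,455],[638,238],[300,190]]);us=s([[222,337],[502,452],[637,355]])
f=lambda b:np.r_[(proj(T,box2w(b,C))-ut).ravel(),(proj(S,box2w(b,C[:3]))-us).ravel()]
r=ls(f,[.55,0,0]);print("box",r.x,r.fun.round(1))
b=r.x
for n,a,c in(("tom",[134,433],[98,380]),("gar",[127,251],[199,312])):
    g=lambda p:np.r_[(proj(T,p)-t([a])).ravel(),(proj(S,p)-s([c])).ravel()]
    q=ls(g,[.5,.3,.03]);print(n,q.x,q.fun.round(1), back(T,t(a),.025))
    for U,V,k in((T,t(a),'t'),):pass
# lid angle: free edge corners inner face
L=t([[292,15],[686,68]]);
def lid(th):
    # inner-face main edge corners, 176 from hinge
    P=[[.085-.176*np.cos(th),y,.081+.176*np.sin(th)] for y in(.13,-.13)]
    return box2w(b,P)
l=ls(lambda th:(proj(T,lid(th[0]))-L).ravel(),[1.9]);print("lid",l.x,l.fun.round(1))
for n,p in(("mouth",[0,0,.0]),("tab",[.085-.183*np.cos(l.x[0]),0,.081+.183*np.sin(l.x[0])])):print(n,box2w(b,[p]))
print("jar",back(T,t([80,95]),.1))
```

```text
box [ 0.518038   -0.00757136 -0.15962697] [-1.1  0.8  0.8  1.1  0.7 -0.2 -0.4 -1.  -0.8 -0.4  0.3 -0.7  0.9 -0.4]
tom [0.44195279 0.23074009 0.02424155] [-0.3  0.3  0.4  0. ] [0.44271869 0.22957001 0.025     ]
gar [0.5798875  0.24071038 0.01749524] [-0.4  0.3  0.5  0. ] [0.57952318 0.23811779 0.025     ]
lid [2.04072481] [-0.4 -0.8  0.9  0.8]
mouth [[ 0.518038   -0.00757136  0.        ]]
tab [[ 0.68377038 -0.03425373  0.24416292]]
jar [0.68189726 0.25976313 0.1       ]
```

Add to h.py:
```python
YAW=-0.16
def plan(target):
    "tool-axis shift and turn to a tool-down pose aligned with the box (tool x=-box x, y=box y)"
    s=manip.read_state(); r=R.from_quat(s["tool_rot"]); c,n=np.cos(YAW),np.sin(YAW)
    W=R.from_matrix(np.array([[-c,-n,0],[-n,c,0],[0,0,-1]]))
    print("t%.2f"%s["time"],"pos",s["tool_pos"].round(4),"d",r.inv().apply(np.array(target)-s["tool_pos"]).round(4),"rot",(r.inv()*W).as_rotvec().round(3),"w",round(s["grip_width"],4),"gf",round(s["grip_force"],1),"F",s["wrist_force"].round(1))
```

```text
(no output)
```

Emit:
step_hand(plan={"offsets": [[-0.377,-0.298,0.085,0,0,-0.075],[-0.377,-0.298,0.085,0,0,-0.075],[-0.377,-0.298,0.085,0,0,-0.075],[-0.377,-0.298,0.085,0,0,-0.075],[-0.377,-0.298,0.085,0,0,-0.075]]})

```text
time: 0.72
tool_pos: [0.3365, 0.3643, 0.1815]
tool_rot: [0.08, 0.997, -0.0, 0.0]
wrist_force: [1.2, -0.3, -0.2]
grip_width: 0.0872
grip_force: 0.0
```

```bash
python3 -c "
from h import *
plan([.442,.230,.15])"
```

```text
t0.72 pos [0.3365 0.3643 0.1815] d [-0.1255 -0.1159  0.0316] rot [-0.     0.     0.001] w 0.0872 gf 0.0 F [ 1.2 -0.3 -0.2]
```

Emit:
step_hand(plan={"offsets": [[-0.12,-0.112,0.03,0,0,0],[-0.12,-0.112,0.03,0,0,0],[-0.12,-0.112,0.03,0,0,0],[-0.12,-0.112,0.03,0,0,0],[-0.12,-0.112,0.03,0,0,0]]})

```text
time: 1.35
tool_pos: [0.436, 0.2367, 0.1519]
tool_rot: [0.08, 0.997, 0.0, -0.0]
wrist_force: [0.3, -0.2, -0.4]
grip_width: 0.0873
grip_force: 0.0
```

Run:
```python
from h import *
plan([.442,.230,.15])
c=cam("wrist"); im=snap("wrist","w1")
T=cam("top");it=snap("top","t1")
def red(im):
    h=im.astype(int); m=((h[:,:,2]>90)&(h[:,:,2]>2*h[:,:,1])&(h[:,:,2]>2*h[:,:,0])).astype(np.uint8)
    return cv2.connectedComponentsWithStats(m)
n,l,st,ce=red(im)
for i in range(1,n):
    if st[i,4]>60: print("w",st[i],ce[i],back(c,ce[i],.028))
print(proj(c,[[.442,.230,.028],[.58,.239,.02]]))
```

```text
t1.35 pos [0.436  0.2367 0.1519] d [-0.007  -0.0056  0.0019] rot [ 0.    -0.001 -0.   ] w 0.0873 gf 0.0 F [ 0.3 -0.2 -0.4]
w [ 231  165   49   41 1061] [259.84637135 182.17719133] [0.43274218 0.24162544 0.028     ]
w [228 184  13  11 100] [233.71 189.69] [0.43603173 0.21630044 0.028     ]
w [227 200  21  13 140] [238.48571429 205.52142857] [0.45221044 0.21796797 0.028     ]
w [254 206  20  15 196] [261.42346939 213.04591837] [0.46323955 0.23834462 0.028     ]
[[249.17568922 193.46948845]
 [278.42352577 309.52332837]]
```

View pics/w1.png

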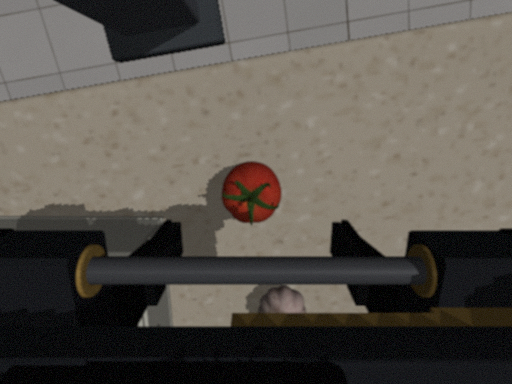

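The wrist view shows the tomato centred at (251.5,192), about 2 px from the prediction, and the garlic at (282,303). I'll descend and grasp the tomato.

Emit:
step_hand(plan={"offsets": [[-0.0056,-0.004,0.06,0,0,0],[-0.0056,-0.004,0.12,0,0,0],[-0.0056,-0.004,0.128,0,0,0],[-0.0056,-0.004,0.128,0,0,0]]})

```text
time: 1.95
tool_pos: [0.4414, 0.2325, 0.025]
tool_rot: [0.079, 0.997, 0.0, 0.0]
wrist_force: [0.1, 0.7, 0.2]
grip_width: 0.0873
grip_force: 0.0
```

Emit:
step_hand(plan={"offsets": [[0,0,0,0,0,0],[0,0,0,0,0,0],[0,0,0,0,0,0],[0,0,0,0,0,0],[0,0,0,0,0,0]]}, jaw=0.03, grip_n=15)

```text
time: 2.58
tool_pos: [0.4417, 0.2315, 0.0246]
tool_rot: [0.08, 0.997, -0.0, 0.0]
wrist_force: [-2.0, -1.5, 4.8]
grip_width: 0.0545
grip_force: 15.0
```

Emit:
step_hand(plan={"offsets": [[0,0,0,0,0,0],[0,0,-0.06,0,0,0],[0,0,-0.12,0,0,0],[0,0,-0.14,0,0,0]]})

```text
time: 3.08
tool_pos: [0.4434, 0.2324, 0.1682]
tool_rot: [0.08, 0.997, 0.001, 0.003]
wrist_force: [0.0, 0.5, -1.1]
grip_width: 0.0543
grip_force: 15.0
```

```bash
python3 -c "
from h import *
plan(box2w([.518,-.0076,-.16],[[.0,.055,.16]])[0])"
```

```text
t3.08 pos [0.4434 0.2324 0.1682] d [-0.1118 -0.1701  0.0083] rot [0.003 0.006 0.   ] w 0.0543 gf 15.0 F [ 0.   0.5 -1.1]
```

Emit:
step_hand(plan={"offsets": [[-0.112,-0.17,0.008,0,0,0],[-0.112,-0.17,0.008,0,0,0],[-0.112,-0.17,0.008,0,0,0],[-0.112,-0.17,0.008,0,0,0],[-0.112,-0.17,0.008,0,0,0]]})

```text
time: 3.7
tool_pos: [0.5246, 0.0454, 0.1555]
tool_rot: [0.081, 0.997, 0.0, -0.001]
wrist_force: [-0.0, 0.5, -0.8]
grip_width: 0.0545
grip_force: 15.0
```

```bash
python3 -c "
from h import *
plan(box2w([.518,-.0076,-.16],[[.0,.055,.044]])[0])"
```

```text
t3.70 pos [0.5246 0.0454 0.1555] d [-0.0021  0.0016  0.1115] rot [ 0.    -0.001 -0.002] w 0.0545 gf 15.0 F [-0.   0.5 -0.8]
```

Emit:
step_hand(plan={"offsets": [[0,0,0.05,0,0,0],[0,0,0.1,0,0,0],[0,0,0.118,0,0,0],[0,0,0.118,0,0,0]]})

```text
time: 4.2
tool_pos: [0.5237, 0.0472, 0.0373]
tool_rot: [0.079, 0.997, 0.0, -0.001]
wrist_force: [-0.2, -0.5, -0.1]
grip_width: 0.0544
grip_force: 15.0
```

Emit:
step_hand(plan={"offsets": [[0,0,0,0,0,0],[0,0,0,0,0,0],[0,0,0,0,0,0]]}, jaw=0.087)

```text
time: 4.58
tool_pos: [0.526, 0.0458, 0.0396]
tool_rot: [0.08, 0.997, 0.0, 0.001]
wrist_force: [0.4, -1.0, 0.0]
grip_width: 0.0767
grip_force: 0.0
```

Emit:
step_hand(plan={"offsets": [[0,0,-0.05,0,0,0],[0,0,-0.1,0,0,0],[0,0,-0.13,0,0,0]]})

```text
time: 4.95
tool_pos: [0.5263, 0.0458, 0.1718]
tool_rot: [0.08, 0.997, 0.0, 0.002]
wrist_force: [1.2, -0.1, -0.8]
grip_width: 0.0867
grip_force: 0.0
```

Run:
```python
from h import *
plan([.580,.239,.15]); snap("top","t2"); snap("scene","s2")
a=cv2.imread("pics/t2.png")[140:260,140:330];b=cv2.imread("pics/s2.png")[115:250,100:335]
cv2.imwrite("pics/m2.png",np.vstack([cv2.resize(a,(456,288)),cv2.resize(b,(456,262))]))
```

```text
t4.95 pos [0.5263 0.0458 0.1718] d [-0.0222  0.1993  0.022 ] rot [ 0.     0.005 -0.   ] w 0.0867 gf 0.0 F [ 1.2 -0.1 -0.8]
```

View pics/m2.png

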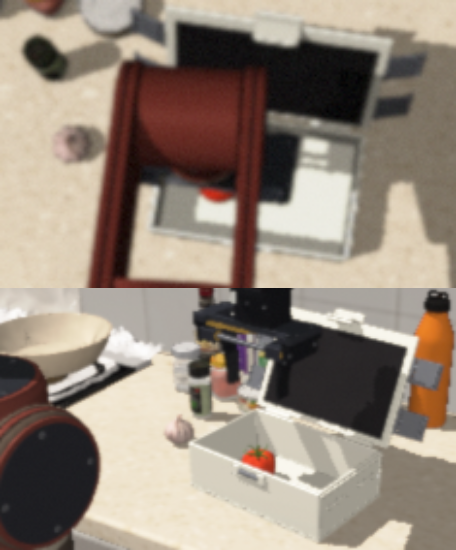

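The tomato is in the box and the garlic hasn't moved (top pixel about (170,200)). Next is the garlic.

Emit:
step_hand(plan={"offsets": [[-0.022,0.199,0.02,0,0,0],[-0.022,0.199,0.02,0,0,0],[-0.022,0.199,0.02,0,0,0],[-0.022,0.199,0.02,0,0,0],[-0.022,0.199,0.02,0,0,0]]})

```text
time: 5.68
tool_pos: [0.5775, 0.2392, 0.1469]
tool_rot: [0.079, 0.997, -0.001, -0.001]
wrist_force: [0.4, -0.6, 0.1]
grip_width: 0.0868
grip_force: 0.0
```

Run:
```python
from h import *
plan([.579,.238,.017])
c=cam("wrist"); im=snap("wrist","w3"); print(proj(c,[[.579,.238,.02]]))
x=proj(c,[[.579,.238,.02]])[0].astype(int)
cv2.imwrite("pics/w3c.png",cv2.resize(im[100:330,150:370],None,fx=2,fy=2))
```

```text
t5.67 pos [0.5775 0.2392 0.1469] d [-0.0019 -0.0008  0.1299] rot [-0.001 -0.002  0.002] w 0.0868 gf 0.0 F [ 0.4 -0.6  0.1]
[[254.31487476 187.22162598]]
```

View pics/w3c.png

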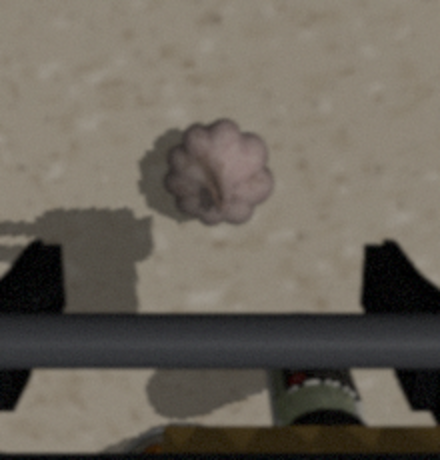

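The garlic sits at full-image pixel (259.5,186), about 4 mm to tool +y of the first estimate, so I'll correct for that and grasp.

Emit:
step_hand(plan={"offsets": [[-0.002,0.0035,0.06,0,0,0],[-0.002,0.0035,0.12,0,0,0],[-0.002,0.0035,0.128,0,0,0],[-0.002,0.0035,0.128,0,0,0]]})

```text
time: 6.22
tool_pos: [0.5814, 0.241, 0.0212]
tool_rot: [0.081, 0.997, -0.0, 0.0]
wrist_force: [0.6, 0.2, 0.8]
grip_width: 0.0868
grip_force: 0.0
```

Emit:
step_hand(plan={"offsets": [[0,0,0,0,0,0],[0,0,0,0,0,0],[0,0,0,0,0,0],[0,0,0,0,0,0],[0,0,0,0,0,0]]}, jaw=0.03, grip_n=12)

```text
time: 6.85
tool_pos: [0.5809, 0.2421, 0.0205]
tool_rot: [0.08, 0.997, 0.0, 0.0]
wrist_force: [-0.3, -0.4, 2.0]
grip_width: 0.0511
grip_force: 12.0
```

Emit:
step_hand(plan={"offsets": [[0,0,0,0,0,0],[0,0,-0.06,0,0,0],[0,0,-0.12,0,0,0],[0,0,-0.14,0,0,0]]})

```text
time: 7.35
tool_pos: [0.5832, 0.2428, 0.165]
tool_rot: [0.08, 0.997, 0.001, 0.003]
wrist_force: [-1.3, 0.1, -0.8]
grip_width: 0.0513
grip_force: 12.0
```

```bash
python3 -c "
from h import *
plan(box2w([.518,-.0076,-.16],[[.0,-.05,.16]])[0])"
```

```text
t7.35 pos [0.5832 0.2428 0.165 ] d [ 0.0246 -0.3076  0.0039] rot [0.003 0.007 0.   ] w 0.0513 gf 12.0 F [-1.3  0.1 -0.8]
```

Emit:
step_hand(plan={"offsets": [[0.024,-0.307,0,0,0,0],[0.024,-0.307,0,0,0,0],[0.024,-0.307,0,0,0,0],[0.024,-0.307,0,0,0,0],[0.024,-0.307,0,0,0,0]]})

```text
time: 7.98
tool_pos: [0.5068, -0.0589, 0.1591]
tool_rot: [0.08, 0.997, 0.0, -0.001]
wrist_force: [0.6, -0.5, 0.7]
grip_width: 0.0508
grip_force: 12.0
```

Emit:
step_hand(plan={"offsets": [[0,-0.02,0,0,0,0],[0,-0.02,0,0,0,0]]})

```text
time: 8.22
tool_pos: [0.5042, -0.0783, 0.1592]
tool_rot: [0.081, 0.997, 0.0, -0.001]
wrist_force: [-0.1, 0.0, -0.4]
grip_width: 0.0509
grip_force: 12.0
```

```bash
python3 -c "
from h import *
plan(box2w([.518,-.0076,-.16],[[.0,-.05,.036]])[0])"
```

```text
t8.22 pos [ 0.5042 -0.0783  0.1592] d [-0.0025  0.0219  0.1232] rot [ 0.    -0.002 -0.003] w 0.0509 gf 12.0 F [-0.1  0.  -0.4]
```

Emit:
step_hand(plan={"offsets": [[0,0.02,0.04,0,0,0],[0,0.02,0.09,0,0,0],[0,0.02,0.124,0,0,0],[0,0.02,0.124,0,0,0]]})

```text
time: 8.72
tool_pos: [0.505, -0.0552, 0.0327]
tool_rot: [0.079, 0.997, 0.001, -0.004]
wrist_force: [-0.3, -1.0, -0.1]
grip_width: 0.0509
grip_force: 12.0
```

Emit:
step_hand(plan={"offsets": [[0,0,0,0,0,0],[0,0,0,0,0,0],[0,0,0,0,0,0]]}, jaw=0.087)

```text
time: 9.1
tool_pos: [0.5094, -0.0575, 0.0377]
tool_rot: [0.08, 0.997, -0.0, 0.001]
wrist_force: [0.2, 0.0, -0.2]
grip_width: 0.0734
grip_force: 0.0
```

Emit:
step_hand(plan={"offsets": [[0,0,-0.05,0,0,0],[0,0,-0.1,0,0,0],[0,0,-0.15,0,0,0],[0,0,-0.2,0,0,0],[0,0,-0.25,0,0,0]]})

```text
time: 9.72
tool_pos: [0.5081, -0.0573, 0.2888]
tool_rot: [0.08, 0.997, -0.0, 0.001]
wrist_force: [0.5, -0.3, -0.7]
grip_width: 0.0869
grip_force: 0.0
```

Run:
```python
from h import *
plan(box2w([.518,-.0076,-.16],[[.15,0,.3]])[0]); snap("top","t4"); snap("scene","s4")
a=cv2.imread("pics/t4.png")[130:290,140:330];b=cv2.imread("pics/s4.png")[100:260,130:340]
cv2.imwrite("pics/m4.png",np.hstack([cv2.resize(a,(380,320)),cv2.resize(b,(420,320))]))
```

```text
t9.72 pos [ 0.5081 -0.0573  0.2888] d [-0.1519  0.0506 -0.0109] rot [-0.     0.002 -0.   ] w 0.0869 gf 0.0 F [ 0.5 -0.3 -0.7]
```

View pics/m4.png

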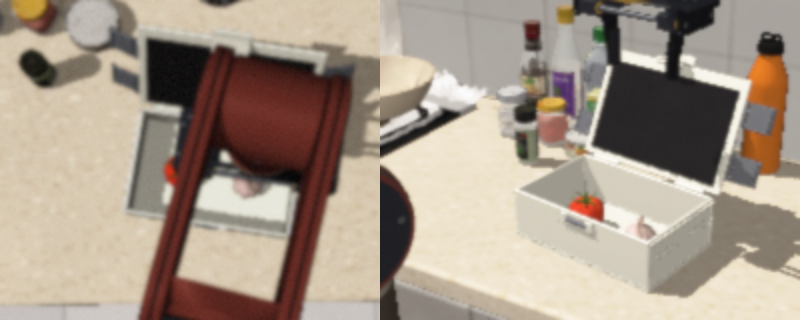

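Both items are in the box and the worktop to its left is clear. Before hooking the lid from behind, I'll check how much room the bottles behind it leave.

Run:
```python
from h import *
S=cam("scene");T=cam("top")
for u in([322,186],[245,170]):print(back(S,u,0))
for u in([248,125],[186,142],[249,118]):print(back(T,u,.2),back(T,u,.08))
```

```bash
python3 -c "
import cv2
a=cv2.imread('pics/scene0.png')[85:215,180:350];b=cv2.imread('pics/top0.png')[100:200,150:330]
import numpy as np
cv2.imwrite('pics/m5.png',np.hstack([cv2.resize(a,(400,306)),cv2.resize(b,(400,306))]))"
```

```text
[ 0.8490924  -0.12976604  0.        ]
[0.83787319 0.18151554 0.        ]
[ 0.76307798 -0.01193196  0.2       ] [ 0.80525435 -0.01167032  0.08      ]
[0.71430047 0.16208806 0.2       ] [0.75110421 0.18151729 0.08      ]
[ 0.78379063 -0.01491523  0.2       ] [ 0.82824842 -0.01498218  0.08      ]
```

View pics/m5.png

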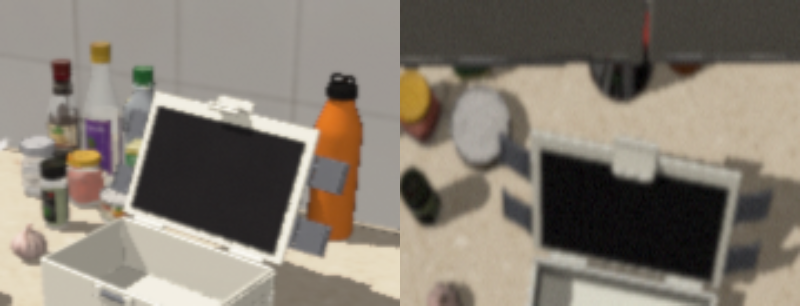

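Behind the lid, the black object at (248,125) starts at about x≥0.75 and the orange bottle is at about (0.85,-0.13). There is room to hook the lid's top edge at about x=0.72, so I'll close the fingers and move behind it.

Emit:
step_hand(plan={"offsets": [[-0.207,0.0506,0,0,0,0],[-0.207,0.0506,0,0,0,0],[-0.207,0.0506,0,0,0,0],[-0.207,0.0506,0,0,0,0],[-0.207,0.0506,0,0,0,0]]}, jaw=0)

```text
time: 10.45
tool_pos: [0.7213, -0.04, 0.2843]
tool_rot: [0.08, 0.997, 0.0, -0.001]
wrist_force: [-0.3, -1.2, -0.6]
grip_width: 0.045
grip_force: 0.0
```

```bash
python3 -c "
from h import *
plan(box2w([.518,-.0076,-.16],[[.203,0,.228]])[0])"
```

```text
t10.45 pos [ 0.7213 -0.04    0.2843] d [ 0.0027 -0.0004  0.0563] rot [ 0.    -0.002  0.001] w 0.045 gf 0.0 F [-0.3 -1.2 -0.6]
```

Emit:
step_hand(plan={"offsets": [[0.001,0,0.028,0,0,0],[0.001,0,0.056,0,0,0],[0.001,0,0.056,0,0,0]]})

```text
time: 10.82
tool_pos: [0.7169, -0.04, 0.2274]
tool_rot: [0.08, 0.997, 0.0, -0.003]
wrist_force: [-0.5, -0.6, -0.3]
grip_width: 0.015
grip_force: 0.0
```

Emit:
step_hand(plan={"offsets": [[0.025,0,-0.004,0,0,0],[0.055,0,-0.01,0,0,0],[0.085,0,-0.02,0,0,0],[0.105,0,-0.024,0,0,0],[0.105,0,-0.024,0,0,0]]})

```text
time: 11.45
tool_pos: [0.6156, -0.0234, 0.2572]
tool_rot: [0.08, 0.997, -0.0, 0.002]
wrist_force: [0.1, -0.7, 0.4]
grip_width: 0.0007
grip_force: 0.0
```

Run:
```python
from h import *
plan(box2w([.518,-.0076,-.16],[[.045,0,.246]])[0]); snap("scene","s6")
b=cv2.imread("pics/s6.png")[80:260,130:340]
cv2.imwrite("pics/m6.png",cv2.resize(b,(420,360)))
```

```text
t11.45 pos [ 0.6156 -0.0234  0.2572] d [0.0539 0.     0.0109] rot [-0.     0.004  0.   ] w 0.0007 gf 0.0 F [ 0.1 -0.7  0.4]
```

View pics/m6.png

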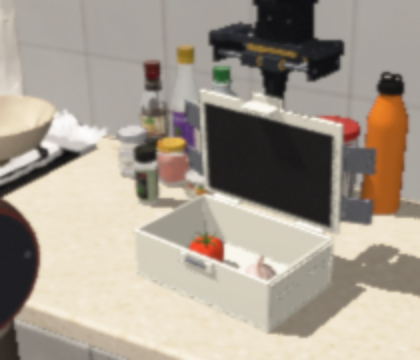

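The lid is now roughly upright and both items are still inside, so I'll keep folding it over.

Emit:
step_hand(plan={"offsets": [[0.054,0,0.012,0,0,0],[0.083,0,0.022,0,0,0],[0.109,0,0.043,0,0,0],[0.131,0,0.067,0,0,0],[0.1435,0,0.087,0,0,0]]})

```text
time: 12.12
tool_pos: [0.4741, -0.0006, 0.1669]
tool_rot: [0.08, 0.997, -0.0, 0.0]
wrist_force: [0.4, -0.5, 0.3]
grip_width: 0.0004
grip_force: 0.2
```

```bash
python3 -c "
from h import *
plan(box2w([.518,-.0076,-.16],[[-.085,0,.105]])[0])"
```

```text
t12.12 pos [ 0.4741 -0.0006  0.1669] d [0.0406 0.0001 0.0619] rot [-0.     0.001  0.   ] w 0.0004 gf 0.2 F [ 0.4 -0.5  0.3]
```

Emit:
step_hand(plan={"offsets": [[0.012,0,0.027,0,0,0],[0.024,0,0.043,0,0,0],[0.034,0,0.05,0,0,0],[0.034,0,0.052,0,0,0]]})

```text
time: 12.62
tool_pos: [0.4407, 0.0049, 0.1152]
tool_rot: [0.08, 0.997, -0.0, 0.0]
wrist_force: [0.5, -1.0, -0.4]
grip_width: 0.0007
grip_force: 0.0
```

Run:
```python
from h import *
plan(box2w([.518,-.0076,-.16],[[-.082,0,.101]])[0]); snap("scene","s7")
b=cv2.imread("pics/s7.png")[80:260,130:340]
cv2.imwrite("pics/m7.png",cv2.resize(b,(630,540),interpolation=cv2.INTER_CUBIC))
```

```text
t12.62 pos [0.4407 0.0049 0.1152] d [0.0037 0.     0.0142] rot [-0.  0.  0.] w 0.0007 gf 0.0 F [ 0.5 -1.  -0.4]
```

View pics/m7.png

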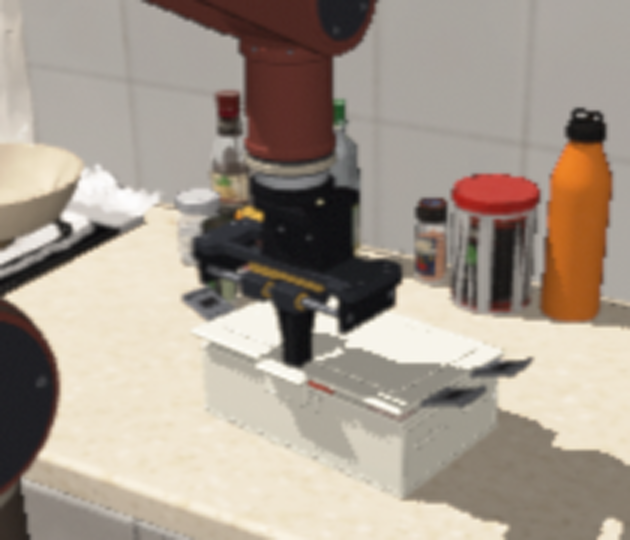

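The lid is down onto the catch and the finger is near the tab. I'll press gently in small steps.

Emit:
step_hand(plan={"offsets": [[0.005,0,0.004,0,0,0],[0.005,0,0.008,0,0,0],[0.005,0,0.012,0,0,0],[0.005,0,0.015,0,0,0],[0.005,0,0.015,0,0,0]]})

```text
time: 13.3
tool_pos: [0.4358, 0.0057, 0.101]
tool_rot: [0.08, 0.997, -0.0, -0.0]
wrist_force: [-5.4, -0.2, 13.4]
grip_width: 0.0008
grip_force: 6.4
```

Emit:
step_hand(plan={"offsets": [[0,0,0.002,0,0,0],[0,0,0.004,0,0,0],[0,0,0.006,0,0,0]]})

```text
time: 13.68
tool_pos: [0.4361, 0.0057, 0.0995]
tool_rot: [0.079, 0.997, -0.0, -0.001]
wrist_force: [-29.7, 3.3, 66.1]
grip_width: 0.0005
grip_force: 33.1
```

66 N with the tip at the shut height means the lid is past its catch. I'll lift and verify.

Emit:
step_hand(plan={"offsets": [[0,0,-0.02,0,0,0],[0,0,-0.07,0,0,0],[-0.03,0.05,-0.08,0,0,0],[-0.04,0.10,-0.08,0,0,0],[-0.042,0.15,-0.08,0,0,0]]})

```text
time: 14.3
tool_pos: [0.5017, 0.1484, 0.1739]
tool_rot: [0.08, 0.997, -0.0, -0.0]
wrist_force: [-0.1, 0.4, 0.3]
grip_width: 0.0003
grip_force: 0.0
```

Run:
```python
from h import *
plan(box2w([.518,-.0076,-.16],[[-.041,.165,.13]])[0]); snap("scene","s8")
b=cv2.imread("pics/s8.png")[110:240,160:320]
S=cam("scene"); bx=[.518,-.0076,-.16]
P=proj(S,box2w(bx,[[-.091,-.13,.087],[-.091,.13,.087],[.085,-.13,.087]]))
P=(P-[160,110]+.5)*4-.5; print(P.round(0))
cv2.imwrite("pics/m8.png",cv2.resize(b,(640,520),interpolation=cv2.INTER_CUBIC))
```

```text
t14.30 pos [0.5017 0.1484 0.1739] d [0.0001 0.0136 0.0439] rot [-0.    -0.    -0.001] w 0.0003 gf 0.0 F [-0.1  0.4  0.3]
[[415. 447.]
 [134. 334.]
 [558. 347.]]
```

View pics/m8.png

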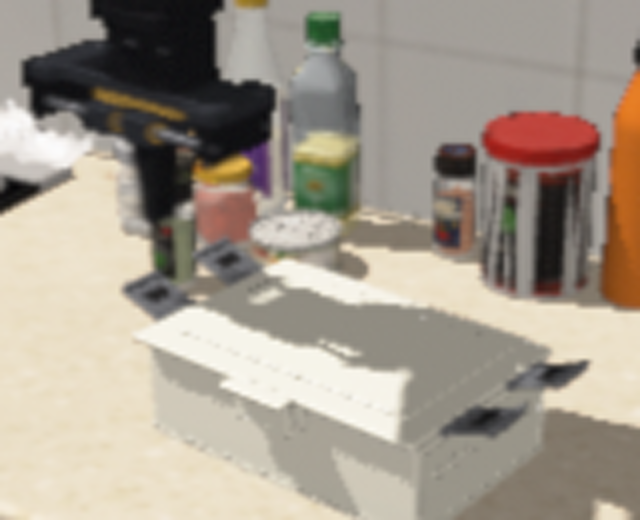

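The lid is flush: its front-left corner is at (135,335) against a predicted (134,334). All four clips are still up, so I'll press the near-left one now.

Emit:
step_hand(plan={"offsets": [[0,0.014,0.05,0,0,0],[0,0.014,0.05,0,0,0],[0,0.014,0.075,0,0,0],[0,0.014,0.095,0,0,0],[0,0.014,0.112,0,0,0]]})

```text
time: 14.98
tool_pos: [0.5039, 0.1603, 0.0626]
tool_rot: [0.08, 0.997, 0.0, 0.0]
wrist_force: [0.8, 0.4, 0.3]
grip_width: 0.0005
grip_force: 0.0
```

Emit:
step_hand(plan={"offsets": [[0,0,0,0,0,0],[0,0.01,-0.04,0,0,0],[0,0.01,-0.09,0,0,0],[-0.04,0.01,-0.1,0,0,0],[-0.08,0,-0.1,0,0,0]]})

```text
time: 15.6
tool_pos: [0.585, 0.1486, 0.1663]
tool_rot: [0.079, 0.997, 0.001, 0.003]
wrist_force: [0.7, 0.7, 1.0]
grip_width: 0.0006
grip_force: 0.0
```

Run:
```python
from h import *
plan(box2w([.518,-.0076,-.16],[[.039,.165,.13]])[0]); snap("scene","s9")
```

```text
t15.60 pos [0.585  0.1486 0.1663] d [0.0025 0.     0.0362] rot [0.002 0.006 0.002] w 0.0006 gf 0.0 F [0.7 0.7 1. ]
```

Emit:
step_hand(plan={"offsets": [[0.002,0,0.04,0,0,0],[0.002,0,0.065,0,0,0],[0.002,0,0.085,0,0,0],[0.002,0,0.104,0,0,0],[0.002,0,0.104,0,0,0]]})

```text
time: 16.27
tool_pos: [0.5789, 0.1483, 0.0563]
tool_rot: [0.08, 0.997, -0.0, -0.002]
wrist_force: [-0.1, -0.2, -0.9]
grip_width: 0.0006
grip_force: 0.0
```

Emit:
step_hand(plan={"offsets": [[0,0.01,-0.04,0,0,0],[0,0.01,-0.1,0,0,0],[0,-0.05,-0.11,0,0,0],[0,-0.11,-0.11,0,0,0],[0,-0.17,-0.11,0,0,0]]})

```text
time: 16.9
tool_pos: [0.5537, -0.0209, 0.17]
tool_rot: [0.079, 0.997, -0.0, 0.002]
wrist_force: [0.4, -0.2, 0.0]
grip_width: 0.0008
grip_force: 0.0
```

Emit:
step_hand(plan={"offsets": [[0,-0.16,0,0,0,0],[0,-0.16,0,0,0,0],[0,-0.16,0,0,0,0],[0,-0.16,0,0,0,0]]})

```text
time: 17.4
tool_pos: [0.5279, -0.1801, 0.1694]
tool_rot: [0.082, 0.997, -0.001, 0.001]
wrist_force: [-0.2, 0.7, -0.2]
grip_width: 0.0004
grip_force: 0.0
```

Run:
```python
from h import *
plan(box2w([.518,-.0076,-.16],[[.039,-.165,.062]])[0])
```

```text
t17.40 pos [ 0.5279 -0.1801  0.1694] d [-0.0016  0.0038  0.1074] rot [-0.001  0.002 -0.004] w 0.0004 gf 0.0 F [-0.2  0.7 -0.2]
```

Emit:
step_hand(plan={"offsets": [[-0.001,0.004,0.04,0,0,0],[-0.001,0.004,0.065,0,0,0],[-0.001,0.004,0.085,0,0,0],[-0.001,0.004,0.106,0,0,0],[-0.001,0.004,0.106,0,0,0]]})

```text
time: 18.02
tool_pos: [0.5286, -0.1718, 0.0609]
tool_rot: [0.079, 0.997, 0.001, -0.001]
wrist_force: [0.0, 0.4, -0.0]
grip_width: 0.0004
grip_force: 0.0
```

Emit:
step_hand(plan={"offsets": [[0,-0.01,-0.04,0,0,0],[0,-0.01,-0.09,0,0,0],[0.04,-0.01,-0.1,0,0,0],[0.08,0,-0.1,0,0,0],[0.08,0,-0.1,0,0,0]]})

```text
time: 18.65
tool_pos: [0.4491, -0.1593, 0.1632]
tool_rot: [0.08, 0.997, -0.0, 0.0]
wrist_force: [0.1, 0.1, 0.7]
grip_width: 0.0005
grip_force: 0.0
```

Run:
```python
from h import *
plan(box2w([.518,-.0076,-.16],[[-.041,-.165,.062]])[0])
```

```text
t18.65 pos [ 0.4491 -0.1593  0.1632] d [-0.0028 -0.0042  0.1012] rot [0.    0.001 0.001] w 0.0005 gf 0.0 F [0.1 0.1 0.7]
```

Emit:
step_hand(plan={"offsets": [[-0.003,-0.004,0.04,0,0,0],[-0.003,-0.004,0.065,0,0,0],[-0.003,-0.004,0.085,0,0,0],[-0.003,-0.004,0.101,0,0,0],[-0.003,-0.004,0.101,0,0,0]]})

```text
time: 19.27
tool_pos: [0.4527, -0.1648, 0.0604]
tool_rot: [0.08, 0.997, 0.0, -0.001]
wrist_force: [-0.8, 0.4, -0.7]
grip_width: 0.0003
grip_force: 0.0
```

Emit:
step_hand(plan={"offsets": [[0,-0.01,-0.04,0,0,0],[0,-0.01,-0.09,0,0,0],[0,-0.01,-0.15,0,0,0],[0,-0.05,-0.2,0,0,0],[0,-0.1,-0.2,0,0,0]]})

```text
time: 19.9
tool_pos: [0.4398, -0.2661, 0.2685]
tool_rot: [0.078, 0.997, -0.003, 0.005]
wrist_force: [0.3, 0.6, -0.1]
grip_width: 0.0004
grip_force: 0.0
```

Emit:
step_hand(plan={"offsets": [[0,-0.06,0,0,0,0],[0.05,-0.06,0,0,0,0],[0.05,-0.06,0,0,0,0]]})

```text
time: 20.27
tool_pos: [0.3759, -0.3154, 0.2607]
tool_rot: [0.081, 0.997, 0.001, -0.001]
wrist_force: [0.1, -0.2, -0.1]
grip_width: 0.0008
grip_force: 0.0
```

Run:
```python
from h import *
a=snap("top","t10"); b=snap("scene","s10")
cv2.imwrite("pics/m10.png",np.hstack([cv2.resize(a[130:260,130:330],(400,260)),cv2.resize(b[130:250,170:340],(400,260),interpolation=cv2.INTER_CUBIC)]))
```

```text
(no output)
```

View pics/m10.png

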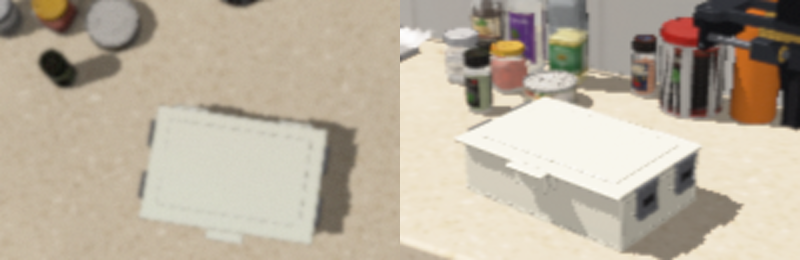

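The right clips are flat at (650,200) and (685,172) in the composite, and the lid is shut. I'll confirm the left clips from the wrist camera.

Emit:
step_hand(plan={"offsets": [[0,0.31,0,0,0,0],[0,0.31,0,0,0,0],[0,0.31,0,0,0,0],[0,0.31,0,0,0,0],[0,0.31,0,0,0,0]]})

```text
time: 21.0
tool_pos: [0.4285, -0.0065, 0.263]
tool_rot: [0.079, 0.997, -0.0, 0.002]
wrist_force: [-0.1, -0.9, 0.4]
grip_width: 0.0007
grip_force: 0.0
```

Emit:
step_hand(plan={"offsets": [[0,0.31,0,0,0,0],[0,0.31,0,0,0,0],[0,0.31,0,0,0,0],[0,0.31,0,0,0,0],[0,0.31,0,0,0,0]]})

```text
time: 21.62
tool_pos: [0.4771, 0.3007, 0.2628]
tool_rot: [0.079, 0.997, 0.001, 0.002]
wrist_force: [1.0, -0.3, 0.6]
grip_width: 0.0002
grip_force: 0.0
```

Emit:
step_hand(plan={"offsets": [[0,0.04,0.02,0,0,0],[0,0.04,0.02,0,0,0],[0,0.04,0.02,0,0,0]]})

```text
time: 22.0
tool_pos: [0.4831, 0.337, 0.242]
tool_rot: [0.079, 0.997, 0.0, 0.001]
wrist_force: [0.6, -0.2, -0.3]
grip_width: 0.0005
grip_force: 0.0
```

Run:
```python
from h import *
bx=[.518,-.0076,-.16]
c=cam("wrist"); w=snap("wrist","w11"); T=cam("top"); t=cv2.imread("pics/t10.png")
P=np.vstack([[[x,.1335+.042*np.sin(th),.084-.042*np.cos(th)] for x in(-.041,.039)] for th in(0,1.9)])
print(proj(c,box2w(bx,P)).round(0))
w2=w.copy()
cv2.imwrite("pics/m11.png",np.hstack([w2,cv2.resize(t[175:245,185:300],None,fx=2.4,fy=384/70,interpolation=cv2.INTER_CUBIC)]))
```

```text
[[ 90. 207.]
 [100. 265.]
 [100. 225.]
 [111. 291.]]
```

View pics/m11.png

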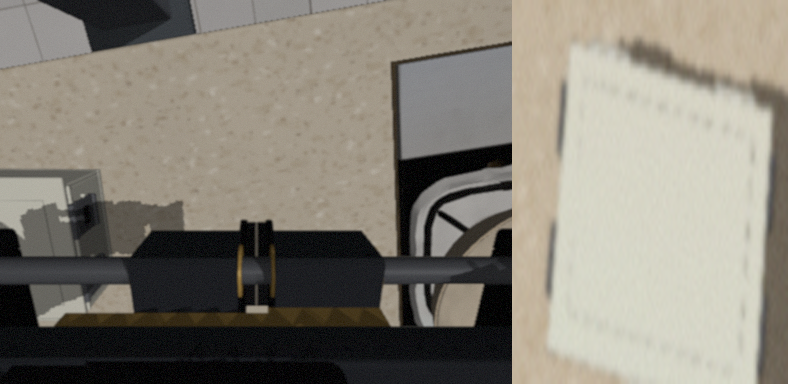

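The near-left clip lies flat at about (88,210), where a closed clip was predicted at (90,207). The gripper hides the far-left clip in this view. In the top view it shows the same thin sliver as the near-left one; an open clip would stick out about 40 mm. The arm is clear, so I'll hand in.

```bash
python3 -c "
from station import manip
print(manip.finish_job())"
```

```text
the job is handed in; nothing more can be done
None
```

I put the tomato and the garlic bulb (the only two present) in the box, shut the lid past its catch, flipped all four side clips down and handed the job in at about 22 s; no verdict came back, and the far-left clip was confirmed only from the top view.

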